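# Fit the filter of the nail dust collector and latch it

## Robot

A 7-joint arm with a two-finger parallel gripper is mounted at the origin on the work surface. World frame = base frame: x ahead of the robot, y to its left, z up, the work surface at z = 0. Lengths are in m, angles in rad, forces in N, time in s.
With the tool pointing down it reaches from about 0.425 to 0.925 m from the base axis. Payload 6.8 kg.
Tool frame: the origin (TCP) lies between the finger pads; the fingertips stand 22 mm ahead of it and the grasp point (between the pads) lies 3 mm ahead of it (robot.tip_extent is the distance from the TCP to the fingertips, in m); z points along the fingers, y is the line along which they close (so a half turn about z gives the same grasp; the last joint's range is limited). The gripper opens to 88 mm and grips with 3 to 60 N. Pads are 20 mm wide; open, the fingers measure 115 mm over their backs; the gripper's body (75 mm by 178 mm) begins 61 mm behind the grasp point.
Start: joints at [1.144, 0.477, 0.022, 1.555, -0.011, 1.109, -0.083], TCP at [0.212, -0.641, 0.217] pointing down, gripper open.
Joint ranges: [-2.96, 2.96], [-0.34, 2.1], [-1.41, 1.46], [0.24, 2.44], [-1.37, 4.51], [0.17, 1.92], [-2.96, 2.96]. Speed limits (rad/s): [2.39, 2.39, 3.14, 3.14, 3.14, 3.14, 3.14].

## Interface

Orientations are given as a 3x3 rotation matrix whose columns are the frame's x, y, z axes.
In Python, from workcell import robot gives the robot as it stands.
- The arm moves only by the tool carry_out, never from a script. Its argument "steps" is one flat list of numbers, 7 for each row, row after row: the shift along the tool's x, y, z in cm, then the turn, a rotation vector about the tool's x, y, z in degrees, then the closure, from 0 (fully open) to 1 (shut). A call has 1 to 8 rows; each row shifts and turns the commanded pose from where the row before left it, along the tool's axes as they then stand; what a row does not reach is not made up. A row lasts 1/12 s, in which the tool goes at most 41.7 mm and 7.16 degrees, less where a joint would pass 70% of its speed; a pose out of reach is approached as far as the arm can. A call is refused whole if a number of a shift passes 4.17 or a number of a turn 7.16, either way. A call with a gripper value outside its range is refused whole. The fingers move at their own pace and stop on an object; "force" is the grip in N (left out, the last holds). Time passes only in rows, so rows that do not move let the fingers close. It gives the time, the measured TCP pose, the force, the opening and the grip force at its end, in the units of the state.
- robot.get_obs(): the state, without advancing time (a new reading comes with each control period).
- robot.read_camera(name): name is "scene" or "top" or "wrist"; returns (picture, depth): 400x640x3 uint8, red, green, blue; 400x640 float32, m along the optical axis (not along the pixel's ray), 0 where there is no reading.
- robot.calibration(name): a dict with "camera_matrix" (3x3 intrinsics, pixels), "view" (4x4, takes a point from world to camera coordinates); the wrist camera has in their place "mount" (4x4, takes a point from camera to tool coordinates, whose origin is the TCP and whose axes are the flange's). Camera axes: x right, y down, z forward; pixel columns grow to the right and rows downward; lengths in m; the calibration is good to about 2 mm. A picture is of the moment at which its call begins: read the wrist's pose just before it. calibration takes no time and is no camera call.
- robot.sign_off(): hands the job in; it is judged then, once.
Trained networks look in the newest picture that a camera, given by its name, has taken for a name from the list of things; names that differ only in an ending like _2 or _b are one class to them, and where a whole thing is asked for, a point or a joint stands for the part that bears it (a point fixed in the world has none). Each returns a list of dicts, best first, with "score" (0 to 1); they miss things now and then, are a little off and sometimes report something else, mostly with a low value. They report only what shows in the picture. A call takes as long as a camera call. They do not tell look-alikes from the thing itself.
- robot.find_in(camera, thing): "position" ([column, row] in pixels, amid what is visible of it).
- robot.spot_point(camera, thing): "position" ([column, row] in pixels: a listed point, or the origin of a listed thing).
The state is a dict: "time_s": time; "joint_positions": joint angles; "joint_vel": joint speeds; "effort": joint torques, N m; "tool_pos": TCP position; "tcp_rot": TCP orientation; "ft_force": force on the tool from outside, world axes, zero at the start; "wrist_torque": the same for the moment, N m; "width": opening from 0.0 (shut) to 1.0 (fully open); "grasp_force": force on a finger pad.
Only numpy, scipy, OpenCV 4.12 (cv2) and the standard library are available. Lean on these libraries where they do the work, as an engineer would, in place of code of your own. Each camera call takes 0.05 s, during which the arm holds its last target. There are 200 camera calls.

## Task

Fit the clean filter cassette into the open well of the nail-dust collector, then swing the red-knobbed latch handle clockwise, up over its cam and on until it drops into the low notch and holds the cassette down flush with the deck. Feel for the notch and go easy: never squeeze or force the handle, nor ram the filter in. Leave the bottles, the jar and the brush where they are.

Things in the scene. Friction and masses are not known exactly. Their poses are not given: they have to be found in the camera images.
- housing: White desk-top nail-dust collector, fixed: 240 (x) x 290 (y) x 80 mm. Origin on the table, 120 mm from its front and rear faces; it reaches from y = -150 to +140 mm; z up, x from front to rear. The flat deck is 80 mm above the table. The filter well is centred at x 0, y +40 mm, the latch post stands at x 0, y -62 mm.
- well (a point): Centre of the filter well at deck height, axes as the housing's. The well is 154 (x) x 114 (y) mm with upright walls. 27.5 mm below the deck lies the sprung rubber gasket frame that carries the cassette; it yields from about 3 N on, 1.2 N per mm, by up to 6 mm.
- cassette: Clean filter cassette, loose, 0.2 to 0.33 kg, flat on the 2 mm blue mat: grey frame 150 (x) x 110 (y) x 30 mm, white pleats, lowest 8 mm reduced to 146 x 106 as lead-in. Origin: centre of the underside, z up. Goes in either way round, long side along the housing's x, 2 mm play each side. On the gasket it stands 2.5 mm proud of the deck; latched down it is flush (origin 50 mm above the table).
- pull (a point): Centre of the bar of the cassette's blue bridge-shaped pull, 51 mm above its underside. The bar is 60 mm long (cassette's x), 14 mm wide (y) and 18 mm high, with 12 mm free below: grasp it across its width from above.
- latch_post (a point): Pivot of the latch handle at deck height, z up. Round it on the deck a steel cam ring, 26 mm radius, up to 16 mm high, carries the handle: level where it parks, a ramp over 0.7 rad, a short crest, a steep 9 mm drop into the notch, a hard stop 0.25 rad beyond the crest. The ring is clamped differently on every collector: the crest ends anywhere from 0.85 to 1.75 rad of turn, so feel for the notch.
- latch (a joint): Turn of the handle, rad, growing clockwise seen from above. A steel bar, 14 mm wide, 20 mm above the deck: red knob on one arm, holding-down toe 57 mm out on the other. At 0 the knob points along the housing's +x, the toe clear of the well; at pi/2 the knob points to -y and the toe lies over the cassette's edge. Starts at 0 to 0.08; once in the notch it cannot turn back without being lifted.
- latch_lift (a joint): Rise of the handle on its post, m, pressed down by a spring (15 N at 0, 0.8 N more per mm): about 0 parked, +0.005 on the crest, -0.004 down in the notch. Parked, the knob moves with 0.5 to 2 N; on the ramp it takes 2 to 6 N along its path; past the crest the handle runs ahead by itself and the push vanishes or turns into a pull; then the stop is met and the push climbs quickly above 7 N.
- knob (a point): Middle of the red plastic knob's grip, 65 mm from the pivot and 130 mm above the table when parked: upright, round, 16 mm across, from 23 mm below to 13 mm above this point, fixed on the bar. Push it from the side, or cage it between fingers set about 22 mm apart, so that it can slide up and down. Over 20 N between fingers and handle, push and any pinch added up, is forcing it.
- gel_red: Bystander: black gel polish bottle, 33 mm across, 80 mm tall, red dot on the cap; stands behind the collector. Origin at its underside.
- gel_pink: Bystander: the same bottle with a pink dot.
- gel_silver: Bystander: the same bottle with a silver dot.
- gel_coral: Bystander: the same bottle with a coral dot, on the mat near the cassette and the collector.
- remover: Bystander: lilac bottle of remover, 64 mm across, 155 mm tall. Origin at its underside.
- powder_jar: Bystander: small pink jar, 34 mm across, 32 mm tall, standing on the collector's deck in front of the well. Origin at its underside.
- brush: Bystander: pink nail brush, 165 mm long, lying on the paper towel. Origin below its middle.
Mind the look-alikes: they are no part of the job. Leave any yellow look-alike of the cassette alone.

How it is judged:
By the outcome, as a careful person would: the job done as asked, in the order asked, and still so for the second after the job is handed in, with the robot touching nothing.
It also fails if it takes over 72 s, if anything falls off the work surface, if the arm or the gripper's body presses on something with over 40 N, if the wrist force passes 120 N, or if a joint passes its speed limit or range.

## Working session

There is one attempt and no reset: what is moved stays moved. The work goes in short steps, Python scripts to look and compute and a tool call to move; the robot and the scene stay as the last step left them, time stands still between calls to the robot, and variables do not carry over. Pictures are saved under pics/ and viewed, at most 10 in all, crops included, and the job is handed in when it is done.

Besides the shell and the picture viewer there is one more tool, called after ">>>" as name(argument=value, ...), one argument or row to a line, values as JSON. carry_out: Moves the arm, as the interface text tells. Its arguments: {"type":"object","properties":{"steps":{"type":"array"},"force":{"type":"number"}},"required":["steps"]}

```bash
mkdir -p pics
cat > h.py <<'E'
from workcell import robot
import numpy as np, cv2
def cam(n):
    o=robot.get_obs(); im,d=robot.read_camera(n); c=robot.calibration(n); K=np.array(c["camera_matrix"])
    if n=="wrist":
        T=np.eye(4);T[:3,:3]=o["tcp_rot"];T[:3,3]=o["tool_pos"];W=T@np.array(c["mount"])
    else: W=np.linalg.inv(np.array(c["view"]))
    return im,d,K,W
def px(u,v,z,K,W):   # depth z -> world
    return (W@np.append(np.linalg.inv(K)@[u,v,1]*z,1))[:3]
def atz(u,v,h,K,W):  # intersect with plane z=h
    r=W[:3,:3]@np.linalg.inv(K)@[u,v,1]; o=W[:3,3]; return o+r*(h-o[2])/r[2]
def save(f,im): cv2.imwrite("pics/"+f,im[:,:,::-1])
E
python3 - <<'E'
from h import *
np.set_printoptions(precision=4,suppress=True)
for n in("top","scene"):
    im,d,K,W=cam(n); save(n+"1.png",im)
    for t in "housing well cassette pull latch_post knob gel_coral powder_jar".split():
        print(n,t,[(np.round(r["position"]),round(r["score"],2),px(*r["position"],d[int(r["position"][1]),int(r["position"][0])],K,W)) for r in robot.spot_point(n,t)[:3]])
o=robot.get_obs();print(o["time_s"],o["tcp_rot"],o["tool_pos"])
E
```

```text
top housing [(array([281., 136.]), 0.67, array([0.7719, 0.1187, 0.0296])), (array([291., 207.]), 0.65, array([0.5088, 0.0742, 0.0494]))]
top well [(array([279., 210.]), 0.84, array([0.4975, 0.1153, 0.0419]))]
top cassette [(array([401., 216.]), 0.89, array([ 0.2964, -0.0377,  1.7484])), (array([433., 285.]), 0.81, array([ 0.25  , -0.4183,  0.0612]))]
top pull [(array([438., 285.]), 0.96, array([ 0.2512, -0.4436,  0.0277])), (array([406., 213.]), 0.83, array([ 0.4966, -0.3259,  0.0595]))]
top latch_post [(array([305., 202.]), 0.76, array([0.5169, 0.0225, 0.1204]))]
top knob [(array([301., 181.]), 0.54, array([0.5963, 0.0387, 0.0828]))]
top gel_coral [(array([373., 160.]), 0.46, array([ 0.6883, -0.2143,  0.039 ]))]
top powder_jar [(array([275., 237.]), 0.6, array([0.4001, 0.12  , 0.1067]))]
scene housing [(array([348., 216.]), 0.84, array([0.5705, 0.0688, 0.0874])), (array([245., 270.]), 0.36, array([ 0.7134, -0.2137,  0.0188]))]
scene well [(array([367., 200.]), 0.79, array([0.4744, 0.1281, 0.0366]))]
scene cassette [(array([198., 149.]), 0.96, array([ 0.27  , -0.423 ,  0.0202])), (array([217., 207.]), 0.56, array([ 0.5251, -0.3148,  0.0499])), (array([367., 305.]), 0.4, array([0.8048, 0.1201, 0.0192]))]
scene pull [(array([196., 137.]), 0.81, array([ 0.2564, -0.4249,  0.0631])), (array([216., 200.]), 0.56, array([ 0.5049, -0.3203,  0.0595]))]
scene latch_post [(array([280., 300.]), 0.55, array([ 0.8013, -0.1099,  0.0237]))]
scene knob [(array([334., 215.]), 0.63, array([0.5996, 0.0269, 0.1348]))]
scene gel_coral [(array([243., 270.]), 0.44, array([ 0.7137, -0.2182,  0.0185]))]
scene powder_jar [(array([247., 268.]), 0.57, array([ 0.7117, -0.2083,  0.0246])), (array([367., 174.]), 0.49, array([0.4191, 0.1245, 0.0922]))]
0.9 [[ 0.9496  0.3134  0.0001]
 [ 0.3134 -0.9496  0.    ]
 [ 0.0001  0.     -1.    ]] [ 0.2116 -0.641   0.2172]
```

Run:
```python
import cv2
a=cv2.imread("pics/top1.png");b=cv2.imread("pics/scene1.png")
cv2.imwrite("pics/t1c.png",cv2.resize(a[110:320,230:490],(743,600)))
```

```text
(no output)
```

View pics/t1c.png

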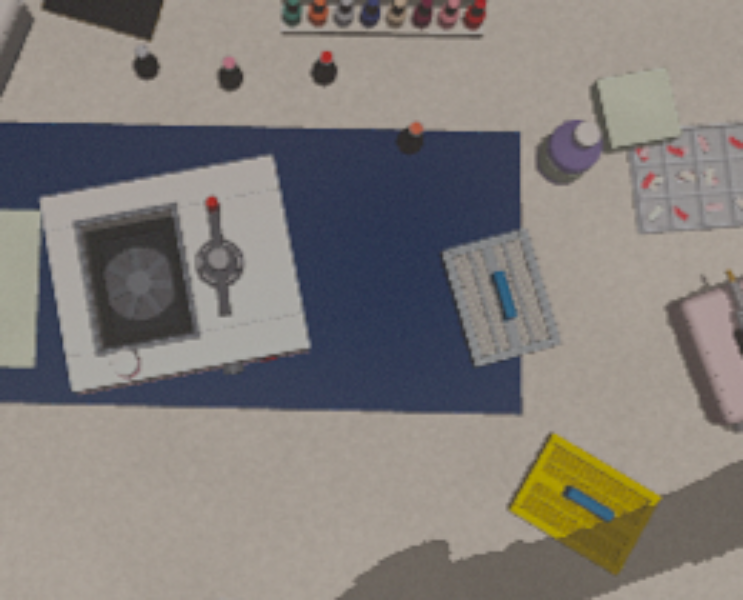

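View pics/scene1.png

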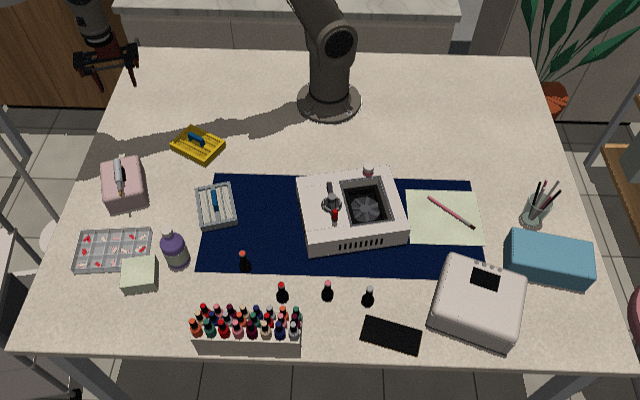

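Two things could be the cassette. The grey frame with white pleats on the mat is at top (406,213) and scene (216,204). The yellow look-alike is at top (436,285) and scene (198,145). I choose the grey and white one on the mat. The housing is at top (291,205), with the knob at (304,181) pointing to +x. Next I'll fit both outlines from depth.

```bash
cat >> h.py <<'E'
def cloud(d,K,W):
    v,u=np.mgrid[:d.shape[0],:d.shape[1]]; p=np.stack([u,v,np.ones_like(u)],-1).reshape(-1,3)@np.linalg.inv(K).T*d.reshape(-1,1)
    return (p@W[:3,:3].T+W[:3,3])[d.reshape(-1)>0]
def rect(P):
    (c,s,a)=cv2.minAreaRect(P[:,:2].astype(np.float32)); return np.round(c,4),np.round(s,4),round(a,2)
E
python3 - <<'E'
from h import *
np.set_printoptions(precision=4,suppress=True)
for n in("top","scene"):
    im,d,K,W=cam(n); P=cloud(d,K,W)
    def box(x0,x1,y0,y1,z0,z1): return P[(P[:,0]>x0)&(P[:,0]<x1)&(P[:,1]>y0)&(P[:,1]<y1)&(P[:,2]>z0)&(P[:,2]<z1)]
    D=box(.3,.75,-.15,.3,.072,.088); print(n,"deck",len(D),rect(D),np.median(D[:,2]))
    C=box(.38,.64,-.45,-.2,.02,.04); print("cass",len(C),rect(C),np.median(C[:,2]))
    B=box(.38,.64,-.45,-.2,.047,.075); print("bar",len(B),rect(B),B.mean(0))
    k=box(.5,.68,-.02,.1,.115,.16); print("knob",len(k),rect(k),k.mean(0), k.max(0))
    g=box(.64,.75,-.26,-.16,.02,.1); print("coral",g.mean(0))
    j=box(.36,.45,.08,.16,.1,.13); print("jar",j.mean(0),j.max(0))
E
```

```text
top deck 3888 (array([0.5135, 0.0765]), array([0.2417, 0.2909]), 11.9) 0.0800633425026025
cass 1176 (array([ 0.4971, -0.3273]), array([0.1503, 0.1122]), 16.78) 0.028658173767118433
bar 80 (array([ 0.4964, -0.3275]), array([0.0592, 0.0141]), 16.91) [ 0.4957 -0.3269  0.0601]
knob 57 (array([0.5545, 0.0217]), array([0.0798, 0.0209]), 4.28) [0.5478 0.023  0.1267] [0.5941 0.0344 0.1448]
coral [ 0.6919 -0.2138  0.0525]
jar [0.4003 0.1275 0.1127] [0.4161 0.1414 0.1219]
scene deck 4870 (array([0.5155, 0.0763]), array([0.2453, 0.2916]), 11.97) 0.07948663327946814
cass 1426 (array([ 0.498 , -0.3289]), array([0.1599, 0.1101]), 16.67) 0.027733519371255233
bar 91 (array([ 0.5005, -0.3277]), array([0.0598, 0.0141]), 16.87) [ 0.5039 -0.3264  0.0594]
knob 99 (array([0.5594, 0.0224]), array([0.0868, 0.0206]), 4.99) [0.5618 0.0243 0.1267] [0.6023 0.0359 0.1453]
coral [ 0.7038 -0.2146  0.0497]
jar [0.4061 0.1272 0.11  ] [0.4211 0.1416 0.1169]
```

>>> carry_out(
  steps=[3.1, -1.7, -0.6, 0, 0, 0.3, 0, 3.1, -1.7, -0.6, 0, 0, 0.3, 0, 3.1, -1.7, -0.6, 0, 0, 0.3, 0, 3.1, -1.7, -0.6, 0, 0, 0.3, 0, 3.1, -1.7, -0.6, 0, 0, 0.3, 0, 3.1, -1.7, -0.6, 0, 0, 0, 0, 3.1, -1.7, -0.6, 0, 0, 0, 0, 3.1, -1.7, 0, 0, 0, 0, 0],
)

```text
time_s: 1.67
tool_pos: [0.4093, -0.4365, 0.2608]
tcp_rot: [[0.958, 0.288, 0.002], [0.288, -0.958, -0.002], [0.001, 0.002, -1.0]]
ft_force: [-0.4, -0.8, 0.7]
width: 1.003
grasp_force: 0.0
```

>>> carry_out(
  steps=[3.1, -1.7, 0, 0, 0, 0, 0, 3.1, -1.7, 0, 0, 0, 0, 0, 3.1, -1.7, 0, 0, 0, 0, 0, 2.9, -1.7, 0, 0, 0, 0, 0, 0, 0, 0, 0, 0, 0, 0, 0, 0, 0, 0, 0, 0, 0],
)

```text
time_s: 2.17
tool_pos: [0.5067, -0.3347, 0.2591]
tcp_rot: [[0.956, 0.293, 0.0], [0.293, -0.956, 0.001], [0.001, -0.0, -1.0]]
ft_force: [-0.6, 0.0, 0.3]
width: 0.999
grasp_force: 0.0
```

```bash
cat >> h.py <<'E'
def to_tool(p,yaw=None,Z=None,o=None):
    o=o or robot.get_obs(); R=np.array(o["tcp_rot"]); d=np.array(p)-o["tool_pos"]
    print("tool-axis cm",np.round(R.T@d*100,2)," tool yaw",round(np.degrees(np.arctan2(R[1,0],R[0,0])),2),"rotz(tool) deg", None if yaw is None else round(np.degrees(np.arctan2(R[1,0],R[0,0]))-yaw,2))
E
python3 - <<'E'
from h import *
np.set_printoptions(precision=4,suppress=True)
im,d,K,W=cam("wrist"); save("w1.png",im); P=cloud(d,K,W); o=robot.get_obs(); print(o["time_s"],o["tool_pos"],o["tcp_rot"])
def box(z0,z1,r=.14): return P[(np.hypot(P[:,0]-.498,P[:,1]+.328)<r)&(P[:,2]>z0)&(P[:,2]<z1)]
B=box(.055,.07,.06); print("bar",len(B),rect(B),np.median(B[:,2])); C=box(.025,.045,.1); print("cass",len(C),rect(C),np.median(C[:,2]))
print(robot.spot_point("wrist","pull")[:2]); print(np.array(o["ft_force"]))
to_tool([*rect(B)[0],.2],rect(B)[2])
E
```

```text
2.2167 [ 0.5051 -0.3368  0.2591] [[ 0.9571  0.2897 -0.0003]
 [ 0.2897 -0.9571 -0.0003]
 [-0.0004  0.0002 -1.    ]]
bar 714 (array([ 0.4987, -0.3298]), array([0.0601, 0.0129]), 17.04) 0.061346051863404555
cass 9042 (array([ 0.4986, -0.33  ]), array([0.1499, 0.1103]), 16.7) 0.03086645768739954
[{'position': [325.4, 373.4], 'score': 0.83}]
[-0.3949 -0.2187 -0.2896]
tool-axis cm [-0.29 -0.95  5.91]  tool yaw 16.71 rotz(tool) deg -0.33
```

View pics/w1.png

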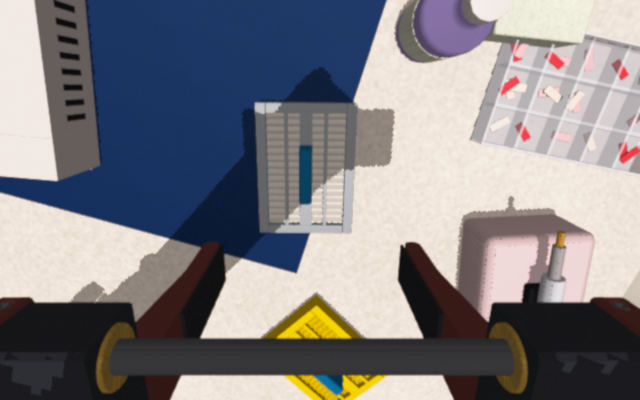

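The grey and white cassette with its blue bar is at wrist (306,167). The yellow look-alike is at (322,370), and the network's "pull" was the yellow one. The cassette's yaw matches the tool's, so I'm descending.

>>> carry_out(
  steps=[-0.3, -0.9, 2, 0, 0, -0.2, 0, 0, 0, 3.5, 0, 0, 0, 0, 0, 0, 3.5, 0, 0, 0, 0, 0, 0, 3.5, 0, 0, 0, 0, 0, 0, 2, 0, 0, 0, 0, 0, 0, 0, 0, 0, 0, 0, 0, 0, 0, 0, 0, 0, 0],
)

```text
time_s: 2.85
tool_pos: [0.498, -0.3306, 0.1137]
tcp_rot: [[0.957, 0.289, -0.002], [0.289, -0.957, 0.0], [-0.002, -0.001, -1.0]]
ft_force: [-0.6, -0.8, 0.8]
width: 1.001
grasp_force: 0.0
```

Run:
```python
from h import *
np.set_printoptions(precision=4,suppress=True)
im,d,K,W=cam("wrist"); P=cloud(d,K,W); o=robot.get_obs(); print(o["time_s"],o["tool_pos"],o["tcp_rot"],o["joint_vel"])
def box(z0,z1,r=.14): return P[(np.hypot(P[:,0]-.498,P[:,1]+.328)<r)&(P[:,2]>z0)&(P[:,2]<z1)]
B=box(.052,.07,.045); print("bar",len(B),rect(B),np.median(B[:,2])); to_tool([*rect(B)[0],.058],rect(B)[2])
```

```text
2.9 [ 0.4993 -0.3309  0.1152] [[ 0.9571  0.2898  0.0007]
 [ 0.2898 -0.9571 -0.001 ]
 [ 0.0004  0.0011 -1.    ]] [-0.0065 -0.0243 -0.0057 -0.0202  0.0026 -0.0026 -0.0011]
bar 1800 (array([ 0.4993, -0.3301]), array([0.0593, 0.0137]), 16.59) 0.06129892151731264
tool-axis cm [ 0.02 -0.08  5.72]  tool yaw 16.84 rotz(tool) deg 0.25
```

>>> carry_out(
  steps=[0, -0.1, 3, 0, 0, 0.2, 0, 0, 0, 2, 0, 0, 0, 0, 0, 0, 0.7, 0, 0, 0, 0, 0, 0, 0, 0, 0, 0, 0, 0, 0, 0, 0, 0, 0, 1, 0, 0, 0, 0, 0, 0, 1, 0, 0, 0, 0, 0, 0, 1, 0, 0, 0, 0, 0, 0, 1],
  force=25,
)

```text
time_s: 3.57
tool_pos: [0.5, -0.3288, 0.0585]
tcp_rot: [[0.958, 0.288, 0.002], [0.288, -0.958, -0.001], [0.001, 0.002, -1.0]]
ft_force: [-0.7, 0.1, -0.3]
width: 0.736
grasp_force: 0.0
```

>>> carry_out(
  steps=[0, 0, 0, 0, 0, 0, 1, 0, 0, 0, 0, 0, 0, 1, 0, 0, 0, 0, 0, 0, 1, 0, 0, 0, 0, 0, 0, 1],
)

```text
time_s: 3.9
tool_pos: [0.4993, -0.3283, 0.0572]
tcp_rot: [[0.957, 0.288, 0.0], [0.288, -0.957, -0.0], [0.0, 0.0, -1.0]]
ft_force: [0.1, -0.4, -0.2]
width: 0.434
grasp_force: 0.0
```

>>> carry_out(
  steps=[0, 0, 0, 0, 0, 0, 1, 0, 0, 0, 0, 0, 0, 1, 0, 0, 0, 0, 0, 0, 1, 0, 0, 0, 0, 0, 0, 1, 0, 0, 0, 0, 0, 0, 1, 0, 0, 0, 0, 0, 0, 1],
)

```text
time_s: 4.4
tool_pos: [0.4992, -0.3283, 0.0571]
tcp_rot: [[0.957, 0.288, -0.0], [0.288, -0.957, 0.0], [-0.0, -0.0, -1.0]]
ft_force: [0.7, -0.6, 0.8]
width: 0.009
grasp_force: 0.0
```

>>> carry_out(
  steps=[0, 0, -1, 0, 0, 0, 1, 0, 0, -2.5, 0, 0, 0, 1, 0, 0, -3, 0, 0, 0, 1, 0, 0, -3, 0, 0, 0, 1, 0, 0, -3, 0, 0, 0, 1, 0, 0, -1.5, 0, 0, 0, 1, 0, 0, 0, 0, 0, 0, 1],
)

```text
time_s: 4.98
tool_pos: [0.5015, -0.3296, 0.2023]
tcp_rot: [[0.958, 0.288, 0.007], [0.288, -0.958, -0.004], [0.006, 0.006, -1.0]]
ft_force: [1.1, -0.0, 0.9]
width: 0.007
grasp_force: 0.0
```

Run:
```python
from h import *
to_tool([.5053,.1205,.195],11.9); o=robot.get_obs(); print(o["tool_pos"],o["width"],o["grasp_force"],o["ft_force"],o["time_s"])
```

```text
tool-axis cm [ 13.33 -42.99   0.55]  tool yaw 16.75 rotz(tool) deg 4.85
[ 0.50151197 -0.32957691  0.20229635] 0.007033347841010225 0.0 [ 1.06291887 -0.02617845  0.88346238] 4.9833
```

The gripper closed on nothing, so I'll look.

Run:
```python
from h import *
np.set_printoptions(precision=4,suppress=True)
im,d,K,W=cam("wrist"); save("w2.png",im)
for n in("top","wrist","scene"):
    im,d,K,W=cam(n); P=cloud(d,K,W)
    if n=="scene": s=cv2.resize(im[90:300,120:420],(780,546)); save("s2.png",s)
    def box(z0,z1,r=.14): return P[(np.hypot(P[:,0]-.498,P[:,1]+.328)<r)&(P[:,2]>z0)&(P[:,2]<z1)]
    B=box(.052,.07,.06); C=box(.02,.04,.13); print(n,len(B),len(C)); 
    if len(B)>3: print(rect(B))
    if len(C)>3: print(rect(C))
print(robot.get_obs()["tool_pos"])
```

```text
top 44 436
(array([ 0.4962, -0.327 ]), array([0.0581, 0.013 ]), 17.71)
(array([ 0.4963, -0.3255]), array([0.1505, 0.1091]), 15.52)
wrist 1039 15883
(array([ 0.4992, -0.3296]), array([0.059 , 0.0137]), 17.1)
(array([ 0.4983, -0.3301]), array([0.1501, 0.1102]), 16.7)
scene 83 1420
(array([ 0.4998, -0.3279]), array([0.0599, 0.0139]), 15.92)
(array([ 0.4996, -0.3281]), array([0.1576, 0.11  ]), 16.47)
[ 0.4984 -0.3279  0.196 ]
```

View pics/w2.png

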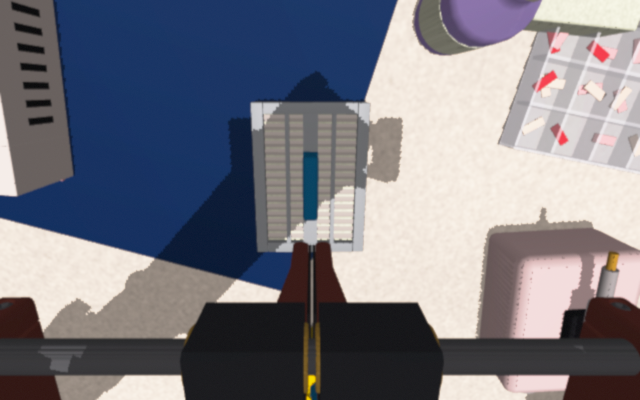

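View pics/s2.png

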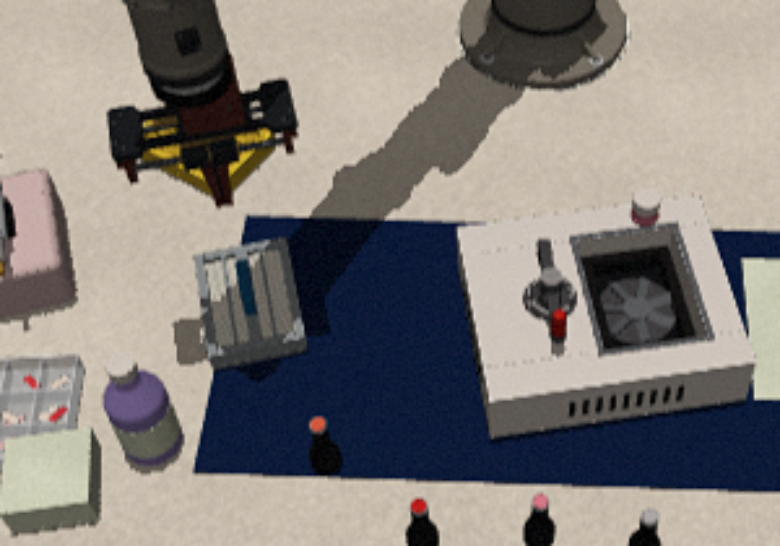

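The cassette hasn't moved: the bar is at wrist (311,185) and the fingertips at (312,248). I'll check where the fingertips really are.

Run:
```python
from h import *
np.set_printoptions(precision=4,suppress=True)
c=robot.calibration("wrist"); print(np.array(c["mount"]),robot.tip_extent)
o=robot.get_obs();R=np.array(o["tcp_rot"]);t=np.array(o["tool_pos"])
for n in("wrist","top","scene"):
    im,d,K,W=cam(n); Wi=np.linalg.inv(W)
    for q in([0,0,.022],[0,0,.003]):
        p=Wi@np.append(R@q+t,1); uv=(K@p[:3]/p[2])[:2]; print(n,q,uv,p[2], d[int(uv[1])%400,int(uv[0])%640])
    P=cloud(d,K,W); L=(P-t)@R
    m=(abs(L[:,0])<.08)&(abs(L[:,1])<.04)&(L[:,2]>-.03)&(L[:,2]<.08)
    print(m.sum()); 
    for a in np.arange(-.03,.08,.01):
        s=L[m&(L[:,2]>a)&(L[:,2]<a+.01)]
        if len(s): print(round(a,3),len(s),s.min(0),s.max(0))
```

```text
[[ 0.0005 -0.953  -0.3031  0.0837]
 [ 1.      0.0007 -0.0005  0.0002]
 [ 0.0006 -0.3031  0.953  -0.1672]
 [ 0.      0.      0.      1.    ]] 0.022
wrist [0, 0, 0.022] [311.2429 240.2076] 0.20565142675728237 0.36148307
wrist [0, 0, 0.003] [311.2034 254.9175] 0.1875449424582057 0.16772524
992
-0.03 488 [-0.0099 -0.0089 -0.03  ] [ 0.012   0.0092 -0.02  ]
-0.02 362 [ 0.0061 -0.0089 -0.02  ] [ 0.0118  0.0093 -0.01  ]
-0.01 142 [ 0.0092 -0.0089 -0.0099] [ 0.0119  0.0092 -0.0045]
top [0, 0, 0.022] [412.2312 208.2486] 1.582169191255006 1.1961223
top [0, 0, 0.003] [413.3296 207.5064] 1.5633558957044889 1.1865855
0
scene [0, 0, 0.022] [206.9862 172.7742] 1.3744317631085443 1.6041204
scene [0, 0, 0.003] [205.7753 168.3302] 1.359220356192597 1.3439022
45
-0.03 19 [ 0.0083 -0.0107 -0.0299] [ 0.016   0.0073 -0.0202]
-0.02 18 [ 0.0045 -0.0105 -0.0197] [ 0.0136  0.0066 -0.0107]
-0.01 8 [ 0.0078 -0.0092 -0.0092] [ 0.0132  0.005  -0.0026]
```

Both cameras put the real fingertips at about tool z = −0.003, not +0.022. The fingers therefore reach about 25 mm less than stated. I'll open partway and go about 24 mm lower, watching the force.

>>> carry_out(
  steps=[0, 0, 2.5, 0, 0, 0, 0.55, 0, 0, 2.5, 0, 0, 0, 0.55, 0, 0, 2.5, 0, 0, 0, 0.55, 0, 0, 2.5, 0, 0, 0, 0.55, 0, 0, 1.5, 0, 0, 0, 0.55, 0, 0, 0, 0, 0, 0, 0.55],
)

```text
time_s: 5.83
tool_pos: [0.4965, -0.3267, 0.0778]
tcp_rot: [[0.957, 0.289, -0.007], [0.289, -0.957, 0.004], [-0.005, -0.006, -1.0]]
ft_force: [-0.3, 0.3, -0.5]
width: 0.423
grasp_force: 0.0
```

```bash
cat > tips.py <<'E'
from h import *
np.set_printoptions(precision=4,suppress=True)
im,d,K,W=cam("wrist"); o=robot.get_obs();R=np.array(o["tcp_rot"]);t=np.array(o["tool_pos"]); print(t,o["width"],o["ft_force"],o["time_s"])
P=cloud(d,K,W);L=(P-t)@R
m=(abs(L[:,0])<.02)&(abs(L[:,1])<.05)&(L[:,2]<.03)
s=L[m]; h,e=np.histogram(s[:,2],np.arange(-.04,.032,.004)); print(h,e)
B=P[(np.hypot(P[:,0]-.498,P[:,1]+.328)<.045)&(P[:,2]>.055)&(P[:,2]<.07)]
if len(B)>9: print(rect(B)); to_tool([*rect(B)[0],.034],16.8)
E
python3 tips.py
```

```text
[ 0.4977 -0.3274  0.0799] 0.44006912133128606 [ 0.3788 -0.6979 -1.0897] 5.8833
[ 380  338  291  284  267  231  225  217  197   32    0    0    0    0
 1477  154    0] [-0.04  -0.036 -0.032 -0.028 -0.024 -0.02  -0.016 -0.012 -0.008 -0.004
 -0.     0.004  0.008  0.012  0.016  0.02   0.024  0.028]
(array([ 0.4991, -0.33  ]), array([0.0596, 0.014 ]), 16.56)
tool-axis cm [0.07 0.31 4.59]  tool yaw 16.78 rotz(tool) deg -0.02
```

>>> carry_out(
  steps=[0, 0.1, 1.5, 0, 0, 0, 0.55, 0, 0, 1.5, 0, 0, 0, 0.55, 0, 0, 0.8, 0, 0, 0, 0.55, 0, 0, 0.4, 0, 0, 0, 0.55, 0, 0, 0.3, 0, 0, 0, 0.55, 0, 0, 0, 0, 0, 0, 0.55],
)

```text
time_s: 6.38
tool_pos: [0.4997, -0.3294, 0.0374]
tcp_rot: [[0.958, 0.288, 0.0], [0.288, -0.958, -0.0], [0.0, 0.0, -1.0]]
ft_force: [-0.7, 1.4, 0.4]
width: 0.448
grasp_force: 0.0
```

>>> carry_out(
  steps=[0, 0, 0, 0, 0, 0, 1, 0, 0, 0, 0, 0, 0, 1, 0, 0, 0, 0, 0, 0, 1, 0, 0, 0, 0, 0, 0, 1, 0, 0, 0, 0, 0, 0, 1, 0, 0, 0, 0, 0, 0, 1],
  force=25,
)

```text
time_s: 6.88
tool_pos: [0.4998, -0.3295, 0.0376]
tcp_rot: [[0.958, 0.288, 0.001], [0.288, -0.958, -0.0], [0.0, 0.001, -1.0]]
ft_force: [-0.8, 0.6, 3.0]
width: 0.16
grasp_force: 25.0
```

>>> carry_out(
  steps=[0, 0, -0.5, 0, 0, 0, 1, 0, 0, -1.5, 0, 0, 0, 1, 0, 0, -3, 0, 0, 0, 1, 0, 0, -3.5, 0, 0, 0, 1, 0, 0, -3.5, 0, 0, 0, 1, 0, 0, -3.5, 0, 0, 0, 1, 0, 0, -2, 0, 0, 0, 1, 0, 0, -0.7, 0, 0, 0, 1],
)

```text
time_s: 7.55
tool_pos: [0.5009, -0.33, 0.2231]
tcp_rot: [[0.958, 0.288, 0.005], [0.288, -0.958, -0.003], [0.004, 0.004, -1.0]]
ft_force: [0.4, -0.6, -3.7]
width: 0.16
grasp_force: 25.0
```

>>> carry_out(
  steps=[0.3, -0.9, 0, 0, 0, 0, 1, 0.6, -2, 0, 0, 0, 0, 1, 1, -3.2, 0, 0, 0, 0, 1, 1, -3.2, 0, 0, 0, 0, 1, 1, -3.2, 0, 0, 0, 0, 1, 1, -3.2, 0, 0, 0, 0, 1, 1, -3.2, 0, 0, 0, 0, 1, 1, -3.2, 0, 0, 0, 0, 1],
)

```text
time_s: 8.22
tool_pos: [0.4996, -0.0953, 0.2166]
tcp_rot: [[0.957, 0.289, -0.005], [0.289, -0.957, 0.001], [-0.004, -0.002, -1.0]]
ft_force: [1.1, 0.6, -2.3]
width: 0.162
grasp_force: 25.0
```

>>> carry_out(
  steps=[1, -3.2, 0, 0, 0, 0, 1, 1, -3.2, 0, 0, 0, 0, 1, 1, -3.2, 0, 0, 0, 0, 1, 1, -3.2, 0, 0, 0, 0, 1, 1, -3.2, 0, 0, 0, 0, 1, 0.8, -2.5, 0, 0, 0, 1.5, 1, 0.4, -1.2, 0, 0, 0, 2, 1, 0, 0, 0, 0, 0, 1.3, 1],
)

```text
time_s: 8.88
tool_pos: [0.5023, 0.1131, 0.2169]
tcp_rot: [[0.977, 0.212, -0.004], [0.212, -0.977, 0.001], [-0.004, -0.002, -1.0]]
ft_force: [1.2, 0.0, -3.0]
width: 0.158
grasp_force: 25.0
```

Run:
```python
from h import *
np.set_printoptions(precision=4,suppress=True)
im,d,K,W=cam("wrist"); save("w3.png",im)
o=robot.get_obs();R=np.array(o["tcp_rot"]);t=np.array(o["tool_pos"]); print(t,R,o["width"],o["grasp_force"],o["ft_force"],o["time_s"])
P=cloud(d,K,W);L=(P-t)@R
h,e=np.histogram(P[:,2],np.arange(.06,.26,.005)); print(h)
C=P[(np.linalg.norm(L[:,:2],axis=1)<.11)&(L[:,2]>0)&(L[:,2]<.02)]; print("cass top",len(C), C.min(0) if len(C) else 0, np.median(C[:,2]), rect(C))
D=P[(P[:,2]>.074)&(P[:,2]<.087)&(P[:,0]>.3)]; print("deck",len(D),rect(D),np.median(D[:,2]))
to_tool([.5053,.1205,.19],11.9)
```

```text
[0.5027 0.1105 0.2169] [[ 0.9779  0.2089 -0.0041]
 [ 0.2089 -0.9779 -0.0003]
 [-0.0041 -0.0006 -1.    ]] 0.15516375951913952 24.998053014278412 [ 0.9992 -0.2842 -3.3381] 8.9333
[   31    35    38 28580 12563    73   131    29   463  1703   207   108
   758    61    60   146   318     0     0     0     0     0     0     0
     0    39   164   100 11544  9258 14383    83   202   267   273  1065
  2983   255   338]
cass top 35317 [0.4426 0.0531 0.1968] 0.2068956927615504 (array([0.5094, 0.1146]), array([0.133 , 0.1106]), 12.23)
deck 41171 (array([0.5145, 0.0737]), array([0.2406, 0.2908]), 11.99) 0.07962114947846377
tool-axis cm [ 0.48 -0.93  2.69]  tool yaw 12.06 rotz(tool) deg 0.16
```

View pics/w3.png

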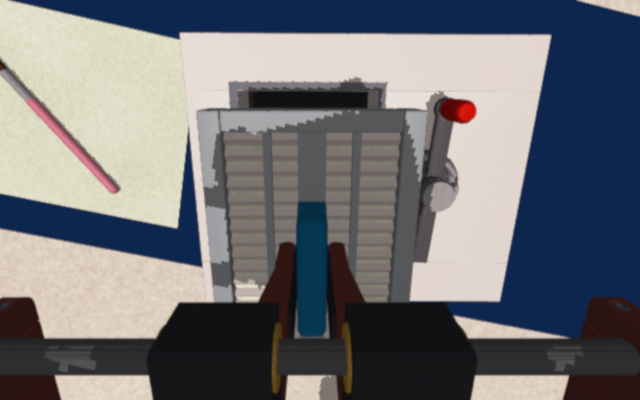

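The cassette is held by its blue bar (312,265). The well's rear edge shows at row 90 and the knob at (458,110), clear of the cassette. I'll move over the well and lower it to just above the deck.

>>> carry_out(
  steps=[0.4, -0.6, 1, 0, 0, 0, 1, 0, 0, 2.5, 0, 0, 0, 1, 0, 0, 2.2, 0, 0, 0, 1, 0, 0, 1, 0, 0, 0, 1, 0, 0, 0, 0, 0, 0, 1, 0, 0, 0, 0, 0, 0, 1, 0, 0, 0, 0, 0, 0, 1],
)

```text
time_s: 9.52
tool_pos: [0.5081, 0.1153, 0.1529]
tcp_rot: [[0.978, 0.207, 0.001], [0.207, -0.978, 0.0], [0.001, -0.0, -1.0]]
ft_force: [-0.2, -0.3, -2.3]
width: 0.156
grasp_force: 25.0
```

```bash
cat > fit.py <<'E'
from h import *
import sys
np.set_printoptions(precision=4,suppress=True)
im,d,K,W=cam("wrist"); save(sys.argv[1],im)
o=robot.get_obs();R=np.array(o["tcp_rot"]);t=np.array(o["tool_pos"]); print(t,R,o["ft_force"],o["time_s"],np.abs(o["joint_vel"]).max())
P=cloud(d,K,W)
ctop=t[2]-.0356+.030
C=P[(np.linalg.norm(P[:,:2]-t[:2],axis=1)<.11)&(abs(P[:,2]-ctop)<.008)]; print("cass top",len(C),np.median(C[:,2]),rect(C))
D=P[(P[:,2]>.074)&(P[:,2]<.087)&(P[:,0]>.3)]; print("deck",len(D),rect(D))
a=np.radians(12);X=np.array([np.cos(a),np.sin(a)]);Y=np.array([-X[1],X[0]])
for n,Q in(("cass",C),("deck",D)):
    x=Q[:,:2]@X;y=Q[:,:2]@Y; print(n,"x",np.percentile(x,[.1,99.9]),"y",np.percentile(y,[.1,99.9]))
print("tcp",t[:2]@X,t[:2]@Y)
E
python3 fit.py w4.png
```

```text
[0.5083 0.1154 0.1532] [[ 0.9784  0.2068  0.0019]
 [ 0.2068 -0.9784  0.0005]
 [ 0.002  -0.0001 -1.    ]] [ 0.0446  0.4482 -3.3769] 9.5667 0.008296025983829832
cass top 30355 0.1461222970942131 (array([0.5151, 0.1166]), array([0.1334, 0.1103]), 11.95)
deck 67154 (array([0.5214, 0.0747]), array([0.2258, 0.2916]), 11.93)
cass x [0.4652 0.5947] y [-0.0478  0.0618]
deck x [0.414  0.6382] y [-0.1794  0.1099]
tcp 0.521207788521829 0.00721371631734553
```

View pics/w4.png

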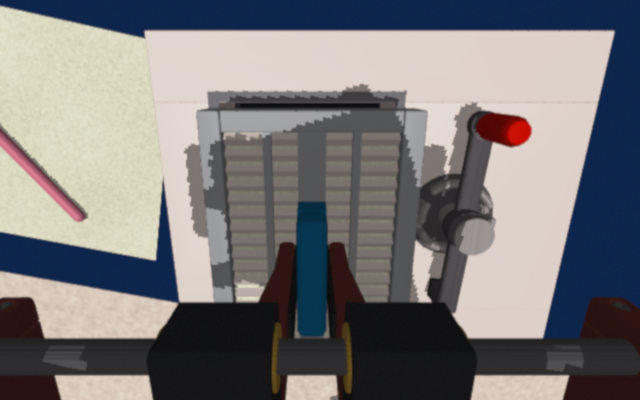

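>>> carry_out(
  steps=[-0.1, -0.3, 0.5, 0, 0, 0, 1, 0, 0, 1, 0, 0, 0, 1, 0, 0, 1, 0, 0, 0, 1, 0, 0, 0.5, 0, 0, 0, 1, 0, 0, 0.2, 0, 0, 0, 1, 0, 0, 0, 0, 0, 0, 1, 0, 0, 0, 0, 0, 0, 1],
)

```text
time_s: 10.15
tool_pos: [0.5058, 0.1182, 0.12]
tcp_rot: [[0.978, 0.207, -0.0], [0.207, -0.978, -0.0], [-0.0, -0.0, -1.0]]
ft_force: [0.4, -0.5, -2.5]
width: 0.154
grasp_force: 25.0
```

```bash
python3 fit.py w5.png
```

```text
[0.506  0.1182 0.1203] [[ 0.9783  0.2073  0.0003]
 [ 0.2073 -0.9783  0.0001]
 [ 0.0003 -0.     -1.    ]] [ 0.0666 -0.253  -3.6199] 10.2 0.005867414031415376
cass top 32759 0.1132384173911562 (array([0.497 , 0.0882]), array([0.1772, 0.1649]), 11.96)
deck 89280 (array([0.5147, 0.0738]), array([0.2403, 0.2913]), 11.95)
cass x [0.4218 0.593 ] y [-0.0989  0.065 ]
deck x [0.3999 0.6387] y [-0.1789  0.1099]
tcp 0.5195467699704333 0.010431290989130254
```

>>> carry_out(
  steps=[0, 0, 0.4, 0, 0, 0, 1, 0, 0, 0.4, 0, 0, 0, 1, 0, 0, 0.4, 0, 0, 0, 1, 0, 0, 0, 0, 0, 0, 1],
)

```text
time_s: 10.53
tool_pos: [0.5052, 0.1179, 0.1072]
tcp_rot: [[0.978, 0.207, -0.001], [0.207, -0.978, -0.0], [-0.001, 0.0, -1.0]]
ft_force: [-0.3, -0.1, -3.1]
width: 0.16
grasp_force: 25.0
```

>>> carry_out(
  steps=[0, 0, 0.4, 0, 0, 0, 1, 0, 0, 0.4, 0, 0, 0, 1, 0, 0, 0.4, 0, 0, 0, 1, 0, 0, 0.2, 0, 0, 0, 1, 0, 0, 0, 0, 0, 0, 1],
)

```text
time_s: 10.95
tool_pos: [0.5054, 0.118, 0.0935]
tcp_rot: [[0.978, 0.207, -0.001], [0.207, -0.978, -0.0], [-0.001, 0.0, -1.0]]
ft_force: [-0.2, -1.7, -2.5]
width: 0.157
grasp_force: 25.0
```

>>> carry_out(
  steps=[0, 0, 0.2, 0, 0, 0, 1, 0, 0, 0.2, 0, 0, 0, 1, 0, 0, 0.1, 0, 0, 0, 1, 0, 0, 0, 0, 0, 0, 1],
)

```text
time_s: 11.28
tool_pos: [0.5057, 0.1181, 0.089]
tcp_rot: [[0.978, 0.207, -0.0], [0.207, -0.978, -0.0], [-0.0, 0.0, -1.0]]
ft_force: [0.2, 0.3, -2.6]
width: 0.16
grasp_force: 25.0
```

>>> carry_out(
  steps=[0, 0, 0.1, 0, 0, 0, 1, 0, 0, 0.1, 0, 0, 0, 1, 0, 0, 0, 0, 0, 0, 1],
)

```text
time_s: 11.53
tool_pos: [0.506, 0.1183, 0.0873]
tcp_rot: [[0.978, 0.207, 0.0], [0.207, -0.978, 0.0], [0.0, 0.0, -1.0]]
ft_force: [-1.7, -0.5, 1.2]
width: 0.16
grasp_force: 25.0
```

The cassette is on the gasket, with about 4 N of contact. I'll release it and rise.

>>> carry_out(
  steps=[0, 0, 0, 0, 0, 0, 0.6, 0, 0, 0, 0, 0, 0, 0.6, 0, 0, 0, 0, 0, 0, 0.6, 0, 0, 0, 0, 0, 0, 0.6, 0, 0, -1, 0, 0, 0, 0.6, 0, 0, -3, 0, 0, 0, 0.75, 0, 0, -3, 0, 0, 0, 0.75, 0, 0, -3, 0, 0, 0, 0.75],
  force=3,
)

```text
time_s: 12.2
tool_pos: [0.5054, 0.1182, 0.1889]
tcp_rot: [[0.978, 0.208, -0.001], [0.208, -0.978, 0.0], [-0.001, -0.0, -1.0]]
ft_force: [1.0, -0.5, 0.5]
width: 0.256
grasp_force: 0.0
```

>>> carry_out(
  steps=[0, 0, -2, 0, 0, 0, 0.75, 0, 0, 0, 0, 0, 0, 0.75, 0, 0, 0, 0, 0, 0, 0.75],
)

```text
time_s: 12.45
tool_pos: [0.5065, 0.1184, 0.2088]
tcp_rot: [[0.978, 0.207, 0.003], [0.207, -0.978, 0.001], [0.003, 0.0, -1.0]]
ft_force: [0.5, 1.0, -0.4]
width: 0.253
grasp_force: 0.0
```

```bash
cat > knob.py <<'E'
from h import *
import sys
np.set_printoptions(precision=4,suppress=True)
im,d,K,W=cam("wrist"); save(sys.argv[1],im)
o=robot.get_obs();R=np.array(o["tcp_rot"]);t=np.array(o["tool_pos"]); print(t,R[:,0],o["width"],o["ft_force"],o["time_s"],"j7",o["joint_positions"][6])
P=cloud(d,K,W); rgb=im.reshape(-1,3)[d.reshape(-1)>0].astype(int)
a=np.radians(11.95);X=np.array([np.cos(a),np.sin(a)]);Y=np.array([-X[1],X[0]])
D=P[(P[:,2]>.074)&(P[:,2]<.087)&(P[:,0]>.3)]; print("deck",rect(D))
org=np.array([.5147,.0738])+.005*Y; post=org-.062*Y; H=np.c_[(P[:,:2]-org)@X,(P[:,:2]-org)@Y,P[:,2]]
print("post",post)
red=(rgb[:,0]>110)&(rgb[:,1]<60)&(rgb[:,2]<60)&(np.hypot(*(P[:,:2]-post).T)<.09)&(P[:,2]>.1)
k=P[red]; print("red",len(k),k.min(0),k.max(0)); top=k[k[:,2]>k[:,2].max()-.004]; print("knob top",rect(top),top[:,:2].mean(0),(top[:,:2].mean(0)-post)@np.c_[X,Y])
s=H[(abs(H[:,0])<.074)&(abs(H[:,1]-.04)<.054)&(H[:,2]>.076)&(H[:,2]<.09)]; 
print("cassette z on well",np.median(s[:,2]),"front/rear/left/right",[round(float(np.median(q[:,2])),4) for q in(s[s[:,0]<-.07],s[s[:,0]>.07],s[s[:,1]>.09],s[s[:,1]<-.01]) if len(q)])
E
python3 knob.py w6.png
```

```text
[0.5056 0.118  0.2074] [0.9783 0.2073 0.0005] 0.2486148512065111 [-0.0602 -0.9534 -0.5454] 12.5 j7 -1.8196343358393974
deck (array([0.5148, 0.0738]), array([0.2394, 0.2911]), 11.97)
post [0.5265 0.018 ]
red 310 [0.5842 0.0226 0.1367] [0.5979 0.0342 0.1437]
knob top (array([0.5909, 0.0285]), array([0.0114, 0.0121]), 51.23) [0.5908 0.0286] [ 0.0651 -0.0029]
cassette z on well 0.08139880577839653 front/rear/left/right [0.0818, 0.0818, 0.0819, 0.0818]
```

View pics/w6.png

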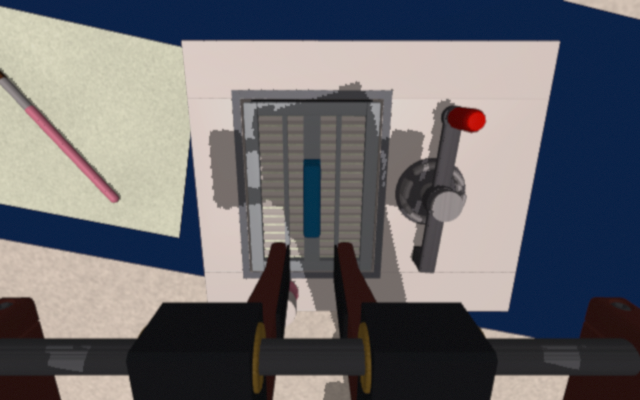

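The cassette sits level at about 82 mm, with its bar at (312,198). The knob is at (470,120), turned about 0.045 rad. Joint 7 lacks clockwise range, so I'll turn the tool half a turn first.

>>> carry_out(
  steps=[0, 0, 0, 0, 0, -7, 0.75, 0, 0, 0, 0, 0, -7, 0.75, 0, 0, 0, 0, 0, -7, 0.75, 0, 0, 0, 0, 0, -7, 0.75, 0, 0, 0, 0, 0, -7, 0.75, 0, 0, 0, 0, 0, -7, 0.75, 0, 0, 0, 0, 0, -7, 0.75, 0, 0, 0, 0, 0, -7, 0.75],
)

```text
time_s: 13.17
tool_pos: [0.5047, 0.1178, 0.2055]
tcp_rot: [[0.369, 0.929, -0.003], [0.929, -0.369, -0.001], [-0.002, -0.003, -1.0]]
ft_force: [0.8, 0.6, -0.3]
width: 0.249
grasp_force: 0.0
```

>>> carry_out(
  steps=[0, 0, 0, 0, 0, -7, 0.75, 0, 0, 0, 0, 0, -7, 0.75, 0, 0, 0, 0, 0, -7, 0.75, 0, 0, 0, 0, 0, -7, 0.75, 0, 0, 0, 0, 0, -7, 0.75, 0, 0, 0, 0, 0, -7, 0.75, 0, 0, 0, 0, 0, -7, 0.75, 0, 0, 0, 0, 0, -7, 0.75],
)

```text
time_s: 13.83
tool_pos: [0.5047, 0.1178, 0.2056]
tcp_rot: [[-0.564, 0.826, -0.003], [0.826, 0.564, -0.0], [0.001, -0.003, -1.0]]
ft_force: [0.0, -0.3, 0.4]
width: 0.251
grasp_force: 0.0
```

>>> carry_out(
  steps=[0, 0, 0, 0, 0, -7, 0.75, 0, 0, 0, 0, 0, -7, 0.75, 0, 0, 0, 0, 0, -7, 0.75, 0, 0, 0, 0, 0, -7, 0.75, 0, 0, 0, 0, 0, -7, 0.75, 0, 0, 0, 0, 0, -7, 0.75, 0, 0, 0, 0, 0, -7, 0.75, 0, 0, 0, 0, 0, -7, 0.75],
)

```text
time_s: 14.5
tool_pos: [0.5047, 0.1178, 0.2056]
tcp_rot: [[-1.0, -0.006, -0.003], [-0.006, 1.0, -0.0], [0.003, -0.0, -1.0]]
ft_force: [-0.6, 0.1, -0.4]
width: 0.248
grasp_force: 0.0
```

>>> carry_out(
  steps=[0, 0, 0, 0, 0, -7, 0.75, 0, 0, 0, 0, 0, -2.5, 0.75, 0, 0, 0, 0, 0, 0, 0.75, 0, 0, 0, 0, 0, 0, 0.75],
)

```text
time_s: 14.83
tool_pos: [0.5051, 0.1179, 0.206]
tcp_rot: [[-0.987, -0.163, -0.002], [-0.163, 0.987, 0.0], [0.002, 0.0, -1.0]]
ft_force: [0.4, -0.6, -0.5]
width: 0.25
grasp_force: 0.0
```

Run:
```python
from h import *
o=robot.get_obs(); print(o["joint_positions"],o["tool_pos"],o["time_s"]); to_tool([.5908,.0286,.17],-170.6)
```

```text
[ 0.41937057  0.37544229 -0.94143925  1.88960359  0.34683182  1.05283652
  1.06928582] [0.50506334 0.11789556 0.20603124] 14.8333
tool-axis cm [ -7.01 -10.21   3.58]  tool yaw -170.63 rotz(tool) deg -0.03
```

>>> carry_out(
  steps=[-1.75, -2.55, 0, 0, 0, 0, 0.75, -1.75, -2.55, 0, 0, 0, 0, 0.75, -1.75, -2.55, 1, 0, 0, 0, 0.75, -1.75, -2.55, 2, 0, 0, 0, 0.75, 0, 0, 1, 0, 0, 0, 0.75, 0, 0, 0, 0, 0, 0, 0.75, 0, 0, 0, 0, 0, 0, 0.75],
)

```text
time_s: 15.42
tool_pos: [0.5904, 0.0299, 0.1663]
tcp_rot: [[-0.986, -0.164, -0.003], [-0.164, 0.986, 0.001], [0.002, 0.001, -1.0]]
ft_force: [-0.6, -0.3, 0.0]
width: 0.25
grasp_force: 0.0
```

```bash
python3 knob.py w7.png; python3 -c "
from h import *
to_tool([.5908,.0286,.115],-170.6)"
```

```text
[0.5908 0.0307 0.1673] [-0.9862 -0.1658  0.0006] 0.24996734983103303 [ 0.4168 -0.837   0.2242] 15.4667 j7 1.1994238339172292
deck (array([0.5775, 0.0047]), array([0.2726, 0.4967]), 29.32)
post [0.5265 0.018 ]
red 386 [ 0.5458 -0.0527  0.1376] [0.5963 0.1003 0.2759]
knob top (array([ 0.5715, -0.0111]), array([0.0022, 0.0003]), 2.13) [ 0.5716 -0.011 ] [ 0.0381 -0.0377]
cassette z on well 0.0814353968465251 front/rear/left/right [0.082, 0.082, 0.0819]
tool-axis cm [ 0.03 -0.21  5.23]  tool yaw -170.46 rotz(tool) deg 0.14
```

View pics/w7.png

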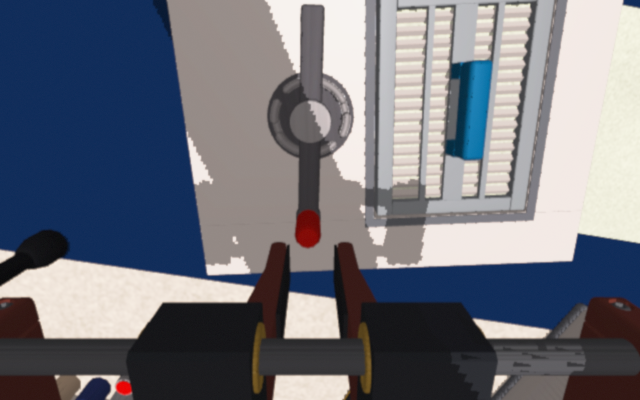

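The knob (308,230) lies nearly midway between the fingertips (280 and 345). I'll shift 2 mm and lower the cage over it.

>>> carry_out(
  steps=[0, -0.2, 0.5, 0, 0, 0, 0.75, 0, 0, 1.2, 0, 0, 0, 0.75, 0, 0, 1.2, 0, 0, 0, 0.75, 0, 0, 1.2, 0, 0, 0, 0.75, 0, 0, 0.6, 0, 0, 0, 0.75, 0, 0, 0.4, 0, 0, 0, 0.75, 0, 0, 0, 0, 0, 0, 0.75],
)

```text
time_s: 16.05
tool_pos: [0.5912, 0.0271, 0.1149]
tcp_rot: [[-0.986, -0.165, -0.002], [-0.165, 0.986, 0.0], [0.002, 0.0, -1.0]]
ft_force: [-0.3, -0.0, 0.8]
width: 0.25
grasp_force: 0.0
```

>>> carry_out(
  steps=[0.016, -0.453, 0, 0, 0, 4, 0.75, 0.016, -0.453, 0, 0, 0, 4, 0.75, 0.016, -0.453, 0, 0, 0, 4, 0.75, 0.016, -0.453, 0, 0, 0, 4, 0.75],
)

```text
time_s: 16.38
tool_pos: [0.5919, 0.0108, 0.1161]
tcp_rot: [[-0.993, 0.116, -0.001], [0.116, 0.993, 0.002], [0.001, 0.002, -1.0]]
ft_force: [-1.2, 3.6, -2.4]
width: 0.246
grasp_force: 2.2
```

>>> carry_out(
  steps=[0.016, -0.453, 0, 0, 0, 4, 0.75, 0.016, -0.453, 0, 0, 0, 4, 0.75, 0, 0, 0, 0, 0, 0, 0.75],
)

```text
time_s: 16.63
tool_pos: [0.5901, 0.0025, 0.1164]
tcp_rot: [[-0.967, 0.253, -0.001], [0.253, 0.967, 0.003], [0.001, 0.003, -1.0]]
ft_force: [-1.7, 7.1, -0.5]
width: 0.286
grasp_force: 2.9
```

>>> carry_out(
  steps=[0.009, -0.34, 0, 0, 0, 3, 0.75, 0.009, -0.34, 0, 0, 0, 3, 0.75, 0.009, -0.34, 0, 0, 0, 3, 0.75],
  force=10,
)

```text
time_s: 16.88
tool_pos: [0.5878, -0.0053, 0.1171]
tcp_rot: [[-0.917, 0.399, 0.002], [0.399, 0.917, 0.005], [0.0, 0.005, -1.0]]
ft_force: [-0.8, 9.7, 3.1]
width: 0.249
grasp_force: 4.1
```

>>> carry_out(
  steps=[0.009, -0.34, 0, 0, 0, 3, 0.75, 0.009, -0.34, 0, 0, 0, 3, 0.75, 0.009, -0.34, 0, 0, 0, 3, 0.75],
)

```text
time_s: 17.13
tool_pos: [0.584, -0.014, 0.1178]
tcp_rot: [[-0.843, 0.537, 0.004], [0.537, 0.843, 0.005], [-0.0, 0.006, -1.0]]
ft_force: [-0.4, 9.0, 4.3]
width: 0.25
grasp_force: 4.0
```

>>> carry_out(
  steps=[0.06, -0.34, 0, 0, 0, 3, 0.75, 0.06, -0.34, 0, 0, 0, 3, 0.75, 0.06, -0.34, 0, 0, 0, 3, 0.75],
)

```text
time_s: 17.38
tool_pos: [0.5786, -0.0216, 0.1186]
tcp_rot: [[-0.749, 0.663, 0.008], [0.663, 0.749, 0.005], [-0.003, 0.009, -1.0]]
ft_force: [4.4, 6.7, 6.0]
width: 0.25
grasp_force: 3.7
```

>>> carry_out(
  steps=[0.03, -0.34, 0, 0, 0, 3, 0.75, 0.03, -0.34, 0, 0, 0, 3, 0.75],
)

```text
time_s: 17.55
tool_pos: [0.5742, -0.0269, 0.1189]
tcp_rot: [[-0.675, 0.738, 0.009], [0.738, 0.675, 0.004], [-0.003, 0.009, -1.0]]
ft_force: [5.7, 4.7, 6.7]
width: 0.25
grasp_force: 4.0
```

>>> carry_out(
  steps=[0.01, -0.34, -0.1, 0, 0, 3, 0.75, 0.01, -0.34, -0.1, 0, 0, 3, 0.75],
)

```text
time_s: 17.72
tool_pos: [0.5683, -0.032, 0.1203]
tcp_rot: [[-0.594, 0.804, 0.008], [0.804, 0.594, 0.003], [-0.002, 0.008, -1.0]]
ft_force: [4.0, 2.2, -0.9]
width: 0.249
grasp_force: 2.2
```

>>> carry_out(
  steps=[0.01, -0.34, 0, 0, 0, 3, 0.75, 0.01, -0.34, 0, 0, 0, 3, 0.75],
)

```text
time_s: 17.88
tool_pos: [0.5619, -0.0371, 0.1199]
tcp_rot: [[-0.506, 0.863, 0.006], [0.863, 0.506, 0.001], [-0.002, 0.006, -1.0]]
ft_force: [2.9, 0.9, 1.2]
width: 0.252
grasp_force: 1.2
```

>>> carry_out(
  steps=[0.008, -0.34, 0, 0, 0, 3, 0.75, 0.004, -0.23, 0, 0, 0, 2, 0.75],
)

```text
time_s: 18.05
tool_pos: [0.5546, -0.0409, 0.1188]
tcp_rot: [[-0.428, 0.904, 0.001], [0.904, 0.428, 0.0], [-0.001, 0.001, -1.0]]
ft_force: [1.1, -0.1, -0.0]
width: 0.248
grasp_force: 0.0
```

>>> carry_out(
  steps=[0.004, -0.23, 0, 0, 0, 2, 0.75, 0.004, -0.23, 0, 0, 0, 2, 0.75],
)

```text
time_s: 18.22
tool_pos: [0.5514, -0.0419, 0.119]
tcp_rot: [[-0.365, 0.931, 0.004], [0.931, 0.365, 0.001], [-0.0, 0.004, -1.0]]
ft_force: [2.6, 2.7, -1.3]
width: 0.252
grasp_force: 1.9
```

>>> carry_out(
  steps=[0.004, -0.23, 0, 0, 0, 2, 0.75],
)

```text
time_s: 18.3
tool_pos: [0.5496, -0.0425, 0.1191]
tcp_rot: [[-0.332, 0.943, 0.004], [0.943, 0.332, 0.001], [0.0, 0.004, -1.0]]
ft_force: [3.3, 1.5, -1.4]
width: 0.246
grasp_force: 2.0
```

>>> carry_out(
  steps=[0, 0, 0, 0, 0, 0, 0.75],
)

```text
time_s: 18.38
tool_pos: [0.549, -0.0429, 0.119]
tcp_rot: [[-0.333, 0.943, 0.003], [0.943, 0.333, 0.001], [-0.0, 0.003, -1.0]]
ft_force: [2.0, 1.6, -0.0]
width: 0.252
grasp_force: 1.4
```

>>> carry_out(
  steps=[0.004, -0.23, 0, 0, 0, 2, 0.75, 0.004, -0.23, 0, 0, 0, 2, 0.75],
)

```text
time_s: 18.55
tool_pos: [0.5468, -0.043, 0.1194]
tcp_rot: [[-0.268, 0.963, 0.007], [0.964, 0.268, 0.003], [0.001, 0.008, -1.0]]
ft_force: [10.4, 5.4, -5.9]
width: 0.252
grasp_force: 5.7
```

```bash
cat > kz.py <<'E'
from h import *
np.set_printoptions(precision=4,suppress=True)
post=np.array([.5265,.018])
for n in("wrist","scene","top"):
    im,d,K,W=cam(n); P=cloud(d,K,W); rgb=im.reshape(-1,3)[d.reshape(-1)>0].astype(int)
    r=np.hypot(*(P[:,:2]-post).T)
    k=P[(rgb[:,0]>90)&(rgb[:,1]<60)&(rgb[:,2]<60)&(rgb[:,0]>2.5*rgb[:,1])&(r<.085)&(r>.045)&(P[:,2]>.095)&(P[:,2]<.16)]
    print(n,"knob",len(k), (k.mean(0),k.max(0),np.degrees(np.arctan2(*(k.mean(0)[:2]-post)[::-1]))) if len(k) else "")
    b=P[(r<.008)&(P[:,2]>.09)&(P[:,2]<.16)]; print(" post top",len(b),np.median(b[:,2]) if len(b) else "")
    a=np.radians(11.95);X=np.array([np.cos(a),np.sin(a)]);Y=np.array([-X[1],X[0]]); q=P[:,:2]-post; 
    h=np.c_[q@X,q@Y]; q=P[(abs(h[:,0])<.074)&(h[:,1]>.05)&(h[:,1]<.054)&(P[:,2]>.07)&(P[:,2]<.09)]; print(" cass near edge z",len(q),np.median(q[:,2]) if len(q) else "")
    q=P[(r>.032)&(r<.055)&(P[:,2]>.094)&(P[:,2]<.12)&((h[:,1]<-.02)|(h[:,1]>.02))]; 
    for s in(-1,1):
        g=q[((q[:,:2]-post)@Y)*s>0]
        if len(g)>3: m=g.mean(0); print(" bar side",s,len(g),np.median(g[:,2]),np.degrees(np.arctan2(*(m[:2]-post)[::-1])))
E
python3 kz.py
```

```text
wrist knob 958 (array([ 0.5497, -0.0385,  0.1336]), array([ 0.557 , -0.0336,  0.1398]), np.float64(-67.66365173103833))
 post top 956 0.12121601286100561
 cass near edge z 2090 0.07919335281264171
 bar side -1 1007 0.10202700717962856 -67.68749044343937
 bar side 1 1558 0.10210963965801285 112.01787823908846
scene knob 0 
 post top 15 0.12077083558139234
 cass near edge z 56 0.07935798794903348
 bar side -1 12 0.10116156534959908 -58.6340554376847
 bar side 1 39 0.10176660114209368 108.20241926409709
top knob 0 
 post top 18 0.12201731705147234
 cass near edge z 46 0.07883134741104436
 bar side 1 28 0.10362622243247421 114.19280405975995
```

The push climbed to 12 N at the stop. The knob top has dropped 4 mm to 0.140 and the cassette edge is at deck level, so the handle is in the notch. I'll back off to centre the cage and then rise.

>>> carry_out(
  steps=[0, 0.4, 0, 0, 0, 0, 0.75, 0, 0.2, 0, 0, 0, 0, 0.7, 0, 0, 0, 0, 0, 0, 0.7],
)

```text
time_s: 18.95
tool_pos: [0.5493, -0.0435, 0.1182]
tcp_rot: [[-0.267, 0.964, -0.0], [0.964, 0.267, -0.0], [-0.0, -0.0, -1.0]]
ft_force: [0.6, 0.6, 0.4]
width: 0.296
grasp_force: 0.0
```

>>> carry_out(
  steps=[0, 0, -0.5, 0, 0, 0, 0.7, 0, 0, -1, 0, 0, 0, 0.7, 0, 0, -2, 0, 0, 0, 0.7, 0, 0, -2.5, 0, 0, 0, 0.7, 0, 0, -2.5, 0, 0, 0, 0.7, 0, 0, -1.5, 0, 0, 0, 0.7, 0, 0, 0, 0, 0, 0, 0.7],
)

```text
time_s: 19.53
tool_pos: [0.5512, -0.0434, 0.2227]
tcp_rot: [[-0.266, 0.964, 0.007], [0.964, 0.266, -0.001], [-0.002, 0.006, -1.0]]
ft_force: [-0.1, 1.7, 0.1]
width: 0.296
grasp_force: 0.0
```

```bash
python3 kz.py
python3 - <<'E'
from h import *
im,d,K,W=cam("wrist"); save("w8.png",im); P=cloud(d,K,W)
a=np.radians(11.95);X=np.array([np.cos(a),np.sin(a)]);Y=np.array([-X[1],X[0]]);q=P[:,:2]-np.array([.5265,.018])+.062*0*Y
x=q@X;y=q@Y-.102
for n,m in(("near",(y<-.05)&(y>-.054)),("far",(y>.05)&(y<.054)),("front",(x<-.07)&(x>-.074)),("rear",(x>.07)&(x<.074))):
    s=P[m&(abs(x)<.074)&(abs(y)<.054)&(P[:,2]>.07)&(P[:,2]<.09),2]; print(n,len(s),np.median(s))
dk=P[(x>.085)&(x<.11)&(abs(y)<.05)&(P[:,2]>.07)&(P[:,2]<.09),2]; print("deck",np.median(dk)); o=robot.get_obs(); print(o["tool_pos"],o["ft_force"],o["time_s"])
E
```

```text
wrist knob 428 (array([ 0.5506, -0.0386,  0.1321]), array([ 0.5581, -0.0335,  0.1396]), np.float64(-66.90798422303207))
 post top 387 0.12115724148733864
 cass near edge z 897 0.07947763369806282
 bar side -1 467 0.10195688976931283 -66.97587445994273
 bar side 1 624 0.10205781940123387 112.3988477202414
scene knob 0 
 post top 22 0.11997618944623145
 cass near edge z 50 0.07917653598467245
 bar side -1 39 0.10196812001561328 -63.86598361830323
 bar side 1 40 0.1011696545005103 108.8074222875725
top knob 0 
 post top 16 0.12145637979645041
 cass near edge z 43 0.07856680139852301
 bar side 1 27 0.10352692659626928 114.47989056936478
near 913 0.0794485705627111
far 0 nan
front 224 0.07946800465103807
rear 279 0.07946875999314001
deck 0.07974680128297654
[ 0.54834429 -0.0437135   0.21736188] [-2.49163234e-01  3.57909867e-01  5.55411537e-05] 19.7333
  return _methods._mean(a, axis=axis, dtype=dtype,
  ret = ret.dtype.type(ret / rcount)
```

View pics/w8.png

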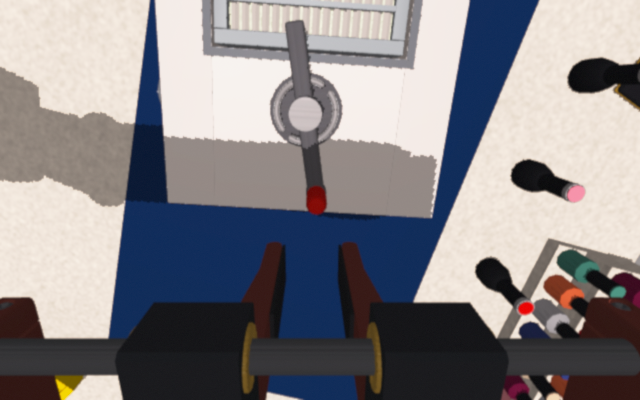

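The toe (295,30) lies over the cassette's edge and the knob (316,200) is down in the notch. The cassette is flush, at 79.5 mm against the deck's 79.7 mm, and the gripper is clear.

```bash
python3 -c "
from workcell import robot
print(robot.sign_off())"
```

```text
the job is handed in; nothing more can be done
None
```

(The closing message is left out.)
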